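# Put the round diya back on its stand, click the slide home and lower the snuffer

### The job

Put the round diya away on the steel diya stand: gently set it upright in the ring of the pulled-out lamp slide and let go of it, then push the slide in under the hood, smoothly so the diya stays seated, until its spring catch snaps in and the slide stays fully home. Then press the snuffer lever all the way down so that its cap is over the diya, and leave the other things on the table alone.

Things in the scene. Friction and masses are not known exactly. Their poses are not given: they have to be found in the camera images.
- stand: Polished steel diya stand, fixed to the table. Origin: centre of the underside of its base tray (250 mm along its x, 180 mm along its y, 8 mm thick, 4 mm bead on the edge). Its +x axis is the direction in which the lamp slide is pushed in, roughly away from the robot. Two columns of 10 mm diameter at stand x +104, y +-41 mm carry the hood.
- hood (a point): Centre of the flat underside of the stand's round domed hood: stand x +60, y 0, 190 mm above the table; radius 64 mm, finial top at 248 mm. With the slide home the hood overhangs its front lip by 24 mm towards the robot, so an upright gripper cannot follow the lip in: for the last 60 mm lean the tool back about 30 degrees, fingertips foremost under the hood.
- round_diya: The diya to put away: loose, empty, glazed ceramic, 140 g, plain round bowl without spout, 66 mm across, 38 mm high, with a brass wick tube (8 mm diameter) upright in its middle to 46 mm. Origin: centre of its underside. Foot 48 mm across; the outer wall is upright (66 mm across) from 24 to 38 mm above the underside: grasp there. Yaw does not matter.
- seat (a point): Centre of the ring on the lamp slide, on the plate's top face 21 mm above the table; moves with the slide, axes as the stand's. Ring inside 54 mm across at the bottom, 62 mm at its top 8 mm up, outside 68 mm; the diya's foot sits in it, its origin at this point. Stand x -65 with the slide out, +60 mm home. Plate 70 mm wide, reaching 40 mm towards the robot and 38 mm beyond.
- lip (a point): Middle of the outer (robot-side) face of the slide's upturned front lip, the face to push on: 64 mm wide along stand y, from 16 to 45 mm above the table. This point is 33 mm above the table and 40 mm from the ring's centre towards the robot.
- catch (a point): Nose of the slide's spring catch, a sprung ball in a fixed block 26 x 18 x 18 mm beside the slide at stand x +27, y -52 mm, block top 26 mm above the table. A nib on the slide's edge has to pass the ball; nothing here is touched by hand.
- slide (a joint): Travel of the lamp slide along stand +x in m: 0 out, 0.125 home at its end stop; starts 0 to 15 mm in. Friction about 1 N, stays where left. From 0.115 the catch resists, 7 to 10 N of push; past about 0.121 it snaps, draws the slide to 0.125 and holds it there against a pull of about 4 N. Stopped short of that in the catch, the slide does not stay home.
- snuffer (a joint): Angle of the snuffer lever in rad: 0 down on its stop, raised to 0.34 to 0.40 at the start. Friction hinge, stays where left; 1 to 2 N at the thumb plate moves it. An 8 mm rod runs from the hinge under the hood towards stand -y, with a bell cap 78 mm along. Down, the cap's rim (42 mm across) is 62 mm above the table, 3 mm over the diya's rim. With it down first the diya cannot slide in.
- thumb (a point): Centre of the top face of the round thumb plate (30 mm diameter, 10 mm thick) at the lever's free end, clear of the hood's edge. Relative to the hinge it is 210 mm towards stand -y and 37 mm up when the lever is down (then stand x +60, y -132 mm, 117 mm above the table). Press it down along its arc about the hinge.
- snuffer_hinge (a point): Hinge of the snuffer lever: stand x +60, y +78 mm, 80 mm above the table, axis along stand x. The point is fixed to the stand (the point's own axes turn with the lever).
- spout_diya: Another, larger glazed diya, 92 mm across and 34 mm high, with a pinched spout; loose, to be left alone. It and the round diya stand one on each side of the stand, either way round. Origin: centre of its underside.
- glass_bowl: Loose glass bowl, 110 mm across, 55 mm high, not to be moved. Origin: centre of its underside.
- spice_box: Loose plastic spice box 60 x 60 x 64 mm with a round twist cap, not to be moved. Origin: centre of its underside.
- conch: Loose white ceramic conch figurine on a plinth, about 115 mm long, 67 mm high, not to be moved. Origin: centre of its underside.

How it is judged:
By the outcome, as a careful person would: the job done as asked, in the order asked, and still so for the second after the job is handed in, with the robot touching nothing.
It also fails if it takes over 67 s, if anything falls off the work surface, if the arm or the gripper's body presses on something with over 40 N, if the wrist force passes 120 N, or if a joint passes its speed limit or range.

### The arm

A 6-joint arm with a two-finger parallel gripper is mounted at the origin on the work surface. World frame = base frame: x ahead of the robot, y to its left, z up, the work surface at z = 0. Lengths are in mm, angles in rad, forces in N, time in s.
With the tool pointing down it reaches from about 350 to 875 mm from the base axis. Payload 4.2 kg.
Tool frame: the origin (TCP) lies on the mounting face of the last link; the fingertips stand 173 mm ahead of it and the grasp point (between the pads) lies grip_point_offset ahead of it (grip_point_offset is the distance from the TCP to the grasp point, in mm); z points along the fingers, y is the line along which they close (so a half turn about z gives the same grasp; the last joint's range is limited). The gripper opens to 85 mm and grips with 20 to 120 N. Pads are 22 mm wide; open, the fingers measure 114 mm over their backs; the gripper's body (76 mm by 85 mm) begins 54 mm behind the grasp point. The pads swing forward as they close: fully open they stand 13 mm farther back than shut.
Start: joints at [1.605, 0.385, 0.008, 0, -1.194, -0.259], TCP at [139.288, 609.261, 404.712] pointing down, gripper open.
Joint ranges: [-3.14, 3.14], [-1.21, 2.06], [-1.07, 1.41], [-3.16, 2.05], [-2.99, -0.16], [-3.1, 3.1]. Speed limits (rad/s): [2.79, 2.79, 3.14, 3.14, 3.14, 3.14].

### API

Orientations are given as a unit quaternion [x, y, z, w].
In Python, from bench import read_state, get_image, job_done, recognise, place_of, grip_point_offset gives the robot as it stands. The module is installed in compiled form; this text tells all that it offers.
- The arm moves only by the tool carry_out, never from a script. Its arguments are lists of equal length, an entry for each row: "slide": the shift along the tool's x, y, z in m, a list of three; "roll": the turn about the tool's z in degrees; "claw": the finger opening in m, from 0 to 0.0854. A call has 1 to 8 rows; each row is the pose to reach, as a shift and turn from the pose commanded when the call began, along the tool's axes at that moment; what a row does not reach only later rows make up. A row lasts 1/8 s, in which the tool goes at most 62.5 mm and 10.7 degrees, less where a joint would pass 70% of its speed; a pose out of reach is approached as far as the arm can. A call with a gripper value outside its range is refused whole. The fingers move at their own pace and stop on an object; the grip force is fixed at half the most. Time passes only in rows, so rows that repeat a pose let the fingers close. It gives the time, the measured TCP pose, the force, the opening and the grip force at its end, in the units of the state.
- read_state(): the state, without advancing time (a new reading comes with each control period).
- get_image(name): name is "side" or "top"; returns a dict with "img" (384x512x3 uint8, red, green, blue), "z_map" (384x512 float32, mm along the optical axis (not along the pixel's ray), 0 where there is no reading), "mtx" (3x3 intrinsics, pixels), "k1" (the pictures are not rectified: a ray, as slopes to the right and down, at radius r is drawn at 1 + k1 r^2 times it, then the intrinsics apply), "world_from_camera" (4x4, takes a point from camera to world coordinates). Camera axes: x right, y up, looking along -z (the intrinsics and any distortion apply to the point x, -y, -z); pixel columns grow to the right and rows downward; lengths in mm; the calibration is good to about 2 mm. A picture is of the moment at which its call begins.
- job_done(): hands the job in; it is judged then, once.
Trained networks look in a picture, given as the dict that the camera call returned (one of the last four; its "shot" number tells which), for a name from the list of things; names that differ only in an ending like _2 or _b are one class to them, and where a whole thing is asked for, a point or a joint stands for the part that bears it (a point fixed in the world has none). Each returns a list of dicts, best first, with "conf" (0 to 1); they miss things now and then, are a little off and sometimes report something else, mostly with a low value. They report only what shows in the picture. A call takes as long as a camera call.
- recognise(picture, thing): "at" ([column, row] in pixels, amid what is visible of it).
- place_of(picture, thing): "at" ([column, row] in pixels: a listed point, or the origin of a listed thing).
The state is a dict: "clock": time; "joints": joint angles; "joint_vel": joint speeds; "joint_efforts": joint torques, N m; "position": TCP position; "ee_rot": TCP orientation; "contact_force": force on the tool from outside, world axes, zero at the start; "wrist_torque": the same for the moment, N m; "gripper_width": finger opening in mm; "grasp_force": force on a finger pad.
Only numpy, scipy, OpenCV 4.12 (cv2) and the standard library are available. Lean on these libraries where they do the work, as an engineer would, in place of code of your own. Each camera call takes 0.05 s, during which the arm holds its last target. There are 200 camera calls.

## Working session

There is one attempt and no reset: what is moved stays moved. The work goes in short steps, Python scripts to look and compute and a tool call to move; the robot and the scene stay as the last step left them, time stands still between calls to the robot, and variables do not carry over. Pictures are saved under pics/ and viewed, at most 10 in all, crops included, and the job is handed in when it is done.

Besides the shell and the picture viewer there is one more tool, called in YAML: its name, and indented under it one key for each argument. carry_out: Moves the arm, as the interface text tells. Its arguments: {"type":"object","properties":{"slide":{"type":"array"},"roll":{"type":"array"},"claw":{"type":"array"}},"required":["slide","roll","claw"]}

```bash
mkdir -p pics; cat > h.py <<'E'
import numpy as np, cv2
from scipy.spatial.transform import Rotation as R
from bench import *
def ray(p,uv):
    K=p["mtx"];d=np.array([(uv[0]-K[0][2])/K[0][0],(uv[1]-K[1][2])/K[1][1]]);s=d.copy()
    for _ in range(20): s=d/(1+p["k1"]*(s@s))
    return np.array([s[0],-s[1],-1.])
def W(p,c): 
    T=np.array(p["world_from_camera"]);return T[:3,:3]@c+T[:3,3]
def atz(p,uv,z):
    o=W(p,np.zeros(3));d=W(p,ray(p,uv))-o;return o+d*(z-o[2])/d[2]
def cloud(p):
    K=np.array(p["mtx"],float);h,w=p["z_map"].shape
    u,v=np.meshgrid(np.arange(w),np.arange(h))
    d=np.stack([(u-K[0,2])/K[0,0],(v-K[1,2])/K[1,1]],-1);s=d.copy()
    for _ in range(20): s=d/(1+p["k1"]*(s**2).sum(-1,keepdims=True))
    z=p["z_map"][...,None];c=np.concatenate([s[...,:1]*z,-s[...,1:]*z,-z],-1)
    T=np.array(p["world_from_camera"]);return c@T[:3,:3].T+T[:3,3]
def save(p,n): cv2.imwrite("pics/"+n,p["img"][...,::-1])
def tool(v,s=None):
    s=s or read_state(); return R.from_quat(s["ee_rot"]).inv().apply(v)
E
python3 - <<'E'
from h import *
np.set_printoptions(precision=1,suppress=True)
s=read_state();print(s["clock"],s["position"],s["ee_rot"],R.from_quat(s["ee_rot"]).as_matrix(),grip_point_offset() if callable(grip_point_offset) else grip_point_offset)
Z=dict(stand=0,seat=21,lip=33,catch=20,thumb=190,snuffer_hinge=80,hood=190,round_diya=0,spout_diya=0,glass_bowl=0,spice_box=0,conch=0)
ims=[]
for c in("top","side"):
    p=get_image(c);ims.append(p["img"]);print(c,p["mtx"],p["k1"],W(p,np.zeros(3)))
    for n,z in Z.items():
        r=place_of(p,n)
        print(n,[(round(q["conf"],2),np.round(q["at"]),atz(p,q["at"],z)) for q in r[:2]])
cv2.imwrite("pics/a.png",np.hstack(ims)[...,::-1][:,:,:] if 0 else cv2.resize(np.vstack(ims),(400,600))[...,::-1])
cv2.imwrite("pics/top.png",ims[0][...,::-1]);cv2.imwrite("pics/side.png",ims[1][...,::-1])
E
```

```text
0.0 [139.2 609.1 403.6] [ 1.  -0.1 -0.   0. ] [[ 1.  -0.2 -0. ]
 [-0.2 -1.  -0. ]
 [ 0.   0.  -1. ]] 154.70000000000002
top [[458.    0.  257.4]
 [  0.  458.  199.2]
 [  0.    0.    1. ]] -0.062051270715679493 [ 366.2   -0.3 1474.6]
stand [(0.57, array([259., 208.]), array([547.7,  12.2,   0. ]))]
seat [(0.97, array([260., 221.]), array([503.8,  10.7,  21. ]))]
lip [(0.58, array([269., 194.]), array([588.4, -17.6,  33. ])), (0.57, array([264., 235.]), array([458.7,  -4.9,  33. ]))]
catch [(0.72, array([197., 151.]), array([730.6, 219.3,  20. ])), (0.71, array([270., 198.]), array([579.4, -22.1,  20. ]))]
thumb [(0.43, array([292., 172.]), array([629.1, -80.3, 190. ]))]
snuffer_hinge [(0.49, array([231., 183.]), array([612.8,  99.7,  80. ])), (0.38, array([195., 151.]), array([714.5, 217.2,  80. ]))]
hood [(0.59, array([256., 177.]), array([613.8,  22. , 190. ]))]
round_diya [(0.84, array([362., 253.]), array([ 407.2, -319.9,    0. ]))]
spout_diya [(0.85, array([167., 245.]), array([422.9, 307.3,   0. ]))]
glass_bowl [(0.95, array([151., 182.]), array([626.9, 368.7,   0. ])), (0.36, a
[... 717 characters left out ...]
ray([623.9, -89.8, 190. ]))]
snuffer_hinge [(0.5, array([282., 207.]), array([602.5,  91.4,  80. ]))]
hood [(0.83, array([278., 189.]), array([611.9,  16.2, 190. ])), (0.4, array([265., 242.]), array([ 662.6, -206. ,  190. ]))]
round_diya [(0.62, array([157., 300.]), array([ 417.5, -323.9,    0. ]))]
spout_diya [(0.65, array([258., 181.]), array([426.9, 325.5,   0. ]))]
glass_bowl [(0.88, array([313., 191.]), array([635.6, 341.6,   0. ])), (0.44, array([281., 209.]), array([570.4, 186.9,   0. ]))]
spice_box [(0.76, array([332., 214.]), array([733.8, 231.9,   0. ]))]
conch [(0.91, array([234., 336.]), array([ 644.1, -342. ,    0. ])), (0.53, array([282., 208.]), array([569.7, 196.8,   0. ]))]
```

View pics/top.png

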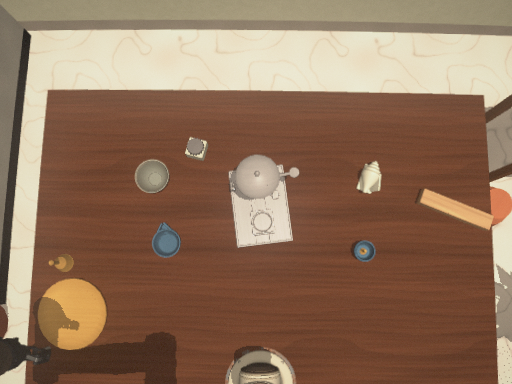

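View pics/side.png

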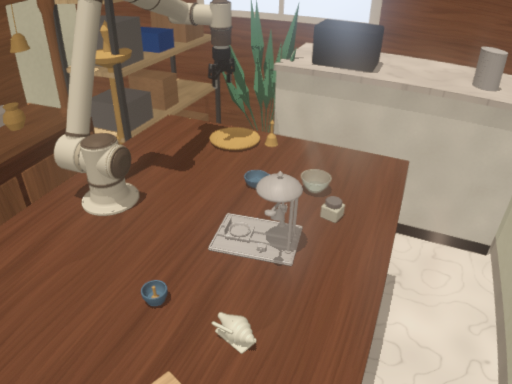

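The top view shows the stand's tray around (260,205), yawed slightly. The ring is at (262,221), the hood at (258,177), the thumb plate at (293,172) and the round diya at (364,251). In the side view the round diya is at (155,293) and the way to it is clear.

```bash
python3 - <<'E'
from h import *
np.set_printoptions(precision=1,suppress=True)
for c in("top","side"):
    p=get_image(c);C=cloud(p);im=p["img"].astype(int)
    z=C[...,2];x=C[...,0];y=C[...,1];ok=p["z_map"]>0
    bright=im.min(-1)>120
    near=(abs(x-560)<170)&(abs(y-5)<130)&ok
    m=near&bright&(z<20)
    P=np.float32(C[m][:,:2]);print(c,"tray",m.sum(),cv2.minAreaRect(P),"z",np.percentile(z[m],[10,50,90]))
    if c=="top":
        # tray in pixel mask -> at z=10
        mm=(near&bright).astype(np.uint8); uv=np.argwhere(mm)[:,::-1]
        Q=np.array([atz(p,q,10)[:2] for q in uv if q[1]>200],np.float32);print("pix rect",cv2.minAreaRect(Q))
    h=near&(z>160);H=C[h]
    A=np.c_[2*H,np.ones(len(H))];sol=np.linalg.lstsq(A,(H**2).sum(1),rcond=None)[0];print("hood",h.sum(),cv2.minEnclosingCircle(np.float32(H[:,:2])),"sph",sol[:3],z[h].max())
    t=ok&(abs(x-630)<60)&(y<-75)&(y>-160)&(z>60);print("thumb",t.sum(),C[t].mean(0) if t.any() else 0, C[t].max(0),C[t].min(0))
    blue=(im[...,2]>im[...,0]+25)&ok&(abs(x-410)<70)&(abs(y+320)<70);B=C[blue]
    print("diya",blue.sum(),cv2.minEnclosingCircle(np.float32(B[:,:2])),B[:,2].max(),B[:,:2].mean(0), np.median(B[:,2]))
    if c=="top":
        uv=np.argwhere(blue)[:,::-1];Q=np.array([atz(p,q,38)[:2] for q in uv],np.float32);print(" circ@38",cv2.minEnclosingCircle(Q))
    k=p["img"][(165 if c=="top" else 160):(260 if c=="top" else 265),(220 if c=="top" else 205):(310 if c=="top" else 315)]
    cv2.imwrite(f"pics/crop_{c}.png",cv2.resize(k,None,fx=5,fy=5,interpolation=cv2.INTER_CUBIC)[...,::-1])
E
```

```text
top tray 2473 ((556.9398193359375, -2.419586181640625), (252.0154571533203, 205.7022705078125), 7.175567626953125) z [ 3.2  8.  15.3]
pix rect ((505.6877136230469, 3.0915298461914062), (149.38462829589844, 178.72561645507812), 7.901643753051758)
hood 1652 ((616.9202270507812, -10.326156616210938), 92.44261932373047) sph [616.5   8.9 135.4] 246.50464530765248
thumb 78 [628.2 -87.3 188.7] [642.  -75.3 197.3] [ 614.7 -101.8  181.8]
diya 154 ((412.71380615234375, -318.8172912597656), 30.898653030395508) 43.99443155414815 [ 413.2 -316. ] 10.376192733294033
 circ@38 ((413.3473815917969, -318.28497314453125), 31.095046997070312)
side tray 2003 ((554.4588012695312, 9.024856567382812), (249.716552734375, 184.9375457763672), 8.458378791809082) z [ 6.5  8.9 14.3]
hood 1173 ((622.8787231445312, -18.646833419799805), 85.3321304321289) sph [619.   -7.2 175.2] 246.70941881271813
thumb 61 [631.  -93.7 190.2] [642.8 -77.  195.4] [ 614.4 -103.7  181.5]
diya 165 ((413.7338562011719, -322.5232849121094), 32.94462966918945) 41.37578331565112 [ 411.  -309.8] 19.413920664305238
```

View pics/crop_top.png

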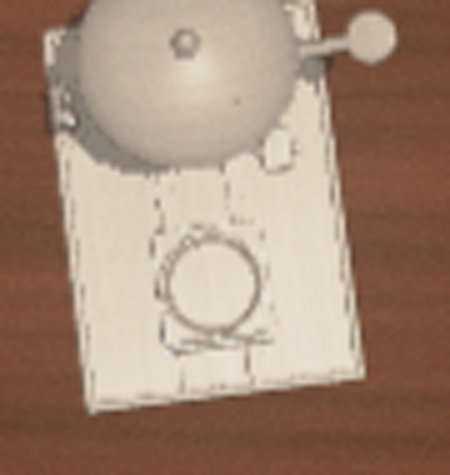

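View pics/crop_side.png

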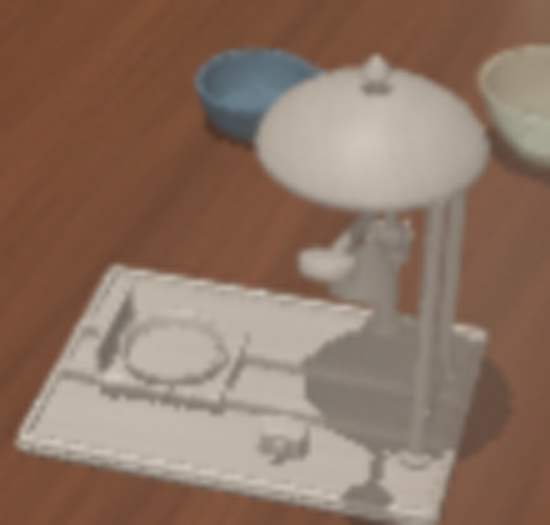

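The close crops show the ring at about (262.6,222) in the top view, the lip on its robot side, and the catch block at about (276,195). The moves offer no tilt, so I'll check how wide the wrist is before planning the upright push with an opened finger.

```bash
cat >> h.py <<'E'
YAW=np.radians(7.8);O=np.array([555.5,9.2,0]);S=R.from_euler('z',YAW)
def stand(x,y,z): return O+S.apply([x,y,z])
def moves(tgts,roll_to=None):
    "tgts: TCP world targets -> tool shift (m)"
    s=read_state();Rt=R.from_quat(s["ee_rot"]);x=Rt.as_matrix()[:,0]
    yaw=np.degrees(np.arctan2(x[1],x[0]));print("yaw",yaw,"pos",np.round(s["position"],1),"joints",np.round(s["joints"],3),"t",s["clock"])
    for t in tgts: print(np.round(t,1),np.round(Rt.inv().apply(np.array(t)-s["position"])/1000,4))
E
python3 - <<'E'
from h import *
np.set_printoptions(precision=1,suppress=True)
p=get_image("top");print("ring",atz(p,(262.6,222),29), "lip", [atz(p,(220+a/5,165+b/5),45) for a,b in((165,335),(272,340))], "exp seat stand-x",S.inv().apply(atz(p,(262.6,222),29)-O))
p=get_image("side");C=cloud(p);s=read_state();t=np.array(s["position"]);ok=p["z_map"]>0
for z0 in range(240,560,20):
    m=ok&(np.hypot(C[...,0]-t[0],C[...,1]-t[1])<120)&(abs(C[...,2]-z0)<10)
    if m.sum()>3:
        v=np.array(p["world_from_camera"])[:3,0];q=(C[m]-t)@v
        print(z0,m.sum(),np.percentile(q,[1,99]))
moves([(400,350,404),(430,50,404),(413,-320,404)])
E
```

```text
ring [499.3   0.8  29. ] lip [array([466.1,  30.2,  45. ]), array([464. , -36.6,  45. ])] exp seat stand-x [-56.8  -0.7  29. ]
240 12 [-42.9  27.6]
260 49 [-41.8  32.4]
280 48 [-40.7  32.8]
300 84 [-55.2  45.6]
320 122 [-54.1  45. ]
340 125 [-48.4  42.9]
360 60 [-33.8  30.2]
380 89 [-38.3  30.8]
400 95 [-38.   31.2]
420 83 [-40.2  35.3]
440 103 [-39.2  39.8]
460 104 [-38.7  40.7]
480 118 [-89.3  44.2]
500 191 [-115.1   41.6]
520 207 [-115.6   42.2]
540 221 [-114.1   42.6]
yaw -12.879146256788797 pos [139.3 609.3 404.7] joints [ 1.6  0.4  0.   0.  -1.2 -0.3] t 1.5
[400 350 404] [0.3 0.2 0. ]
[430  50 404] [0.4 0.5 0. ]
[ 413 -320  404] [0.5 0.8 0. ]
```

```bash
sed -i 's/print(np.round(t,1),np.round(\(.*\),4))/print(np.round(t,1).tolist(),np.round(\1,4).tolist())/' h.py; python3 -c "
from h import *
a=np.array([139.3,609.3,404.7]);b=np.array([400,350,404]);c=np.array([430,50,404])
moves([b,c,(413,-320,300)])"
```

```text
yaw -12.879146256788797 pos [139.3 609.3 404.7] joints [ 1.605  0.385  0.008  0.    -1.194 -0.259] t 1.5
[400, 350, 404] [0.3119, 0.1946, 0.0007]
[430, 50, 404] [0.4081, 0.4804, 0.0007]
[413, -320, 300] [0.474, 0.8449, 0.1047]
```

carry_out:
  slide:
    - [0.052, 0.032, 0]
    - [0.104, 0.065, 0]
    - [0.156, 0.097, 0]
    - [0.208, 0.13, 0]
    - [0.26, 0.162, 0]
    - [0.312, 0.195, 0]
    - [0.331, 0.252, 0]
    - [0.35, 0.309, 0]
  roll: [0, -3, -6, -9, -12, -15, -18, -20.7]
  claw: [0.085, 0.085, 0.085, 0.085, 0.085, 0.085, 0.085, 0.085]

```text
clock: 2.5
position: [412.0, 228.1, 404.6]
ee_rot: [0.998, 0.069, 0.0, 0.0]
contact_force: [0.2, -0.3, 0.7]
gripper_width: 84.8
grasp_force: 0.0
```

```bash
python3 -c "
from h import *
moves([(430,50,404),(413,-320,300)])"
```

```text
yaw 7.894040683888179 pos [412.  228.1 404.6] joints [ 0.852  0.12  -0.354  0.    -1.097  0.856] t 2.5
[430, 50, 404] [-0.0066, 0.1789, 0.0007]
[413, -320, 300] [-0.0743, 0.5431, 0.1047]
```

carry_out:
  slide:
    - [-0.002, 0.06, 0]
    - [-0.005, 0.12, 0]
    - [-0.007, 0.18, 0]
    - [-0.018, 0.24, 0]
    - [-0.029, 0.3, 0]
    - [-0.04, 0.36, 0.005]
    - [-0.051, 0.42, 0.015]
    - [-0.062, 0.478, 0.03]
  roll: [0, 0, 0, 0, 0, 0, 0, 0]
  claw: [0.085, 0.085, 0.085, 0.085, 0.085, 0.085, 0.085, 0.085]

```text
clock: 3.5
position: [414.9, -254.1, 375.3]
ee_rot: [0.998, 0.068, 0.001, 0.001]
contact_force: [0.8, 0.4, 0.7]
gripper_width: 85.3
grasp_force: 0.0
```

```bash
python3 - <<'E'
from h import *
for c in("top","side"):
    p=get_image(c);C=cloud(p);im=p["img"].astype(int);ok=p["z_map"]>0
    bl=(im[...,2]>im[...,0]+25)&ok&(abs(C[...,0]-410)<70)&(abs(C[...,1]+320)<70);uv=np.argwhere(bl)[:,::-1]
    if c=="top": print(len(uv))
    for n in ("round_diya",):
        print(c,[(q["conf"],np.round(atz(p,q["at"],0),1)) for q in place_of(p,n)[:1]])
    B=C[bl];rim=B[B[:,2]>33]
    if len(rim)>3: print("rim",len(rim),cv2.minEnclosingCircle(np.float32(rim[:,:2])))
moves([(413,-320,300),(413,-320,189)])
E
```

```text
0
top []
side [(0.82, array([ 411.7, -320.7,    0. ]))]
rim 57 ((412.5872802734375, -321.58160400390625), 33.17331314086914)
yaw 7.647211680604671 pos [ 414.8 -253.   374.2] joints [-0.213  0.175 -0.37  -0.    -1.028  1.917] t 3.7
[413, -320, 300] [-0.0106, 0.0661, 0.0742]
[413, -320, 189] [-0.0105, 0.0662, 0.1852]
```

carry_out:
  slide:
    - [-0.006, 0.04, 0.03]
    - [-0.011, 0.067, 0.075]
    - [-0.011, 0.067, 0.11]
    - [-0.011, 0.067, 0.11]
  roll: [0, 0, 0, 0]
  claw: [0.085, 0.085, 0.085, 0.085]

```text
clock: 4.2
position: [413.2, -318.5, 263.0]
ee_rot: [0.998, 0.069, -0.002, -0.001]
contact_force: [-0.1, 0.4, 0.4]
gripper_width: 84.9
grasp_force: 0.0
```

```bash
python3 - <<'E'
from h import *
moves([(412.5,-320.8,181)])
p=get_image("side");im=p["img"][210:330,100:220];cv2.imwrite("pics/g1.png",cv2.resize(im,None,fx=4,fy=4)[...,::-1])
E
```

```text
yaw 7.912780363292059 pos [ 413.2 -318.5  263. ] joints [-0.345  0.365 -0.429 -0.    -0.782  2.055] t 4.2
[412.5, -320.8, 181.0] [-0.0007, 0.0024, 0.082]
```

View pics/g1.png

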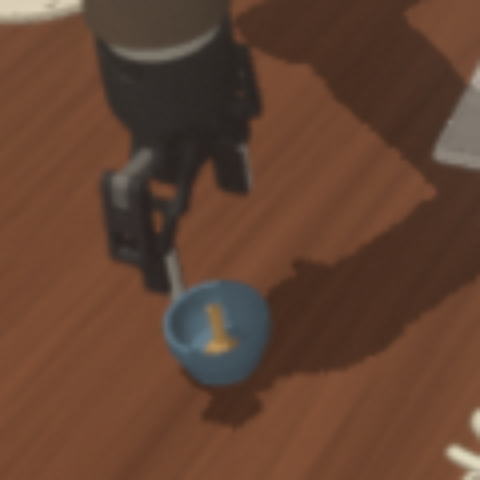

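The crop shows the open fingers straddling the diya, which is at about (218,330) in the crop, lined up with the gripper axis. Descending.

carry_out:
  slide:
    - [0, 0.002, 0.025]
    - [-0.001, 0.002, 0.05]
    - [-0.001, 0.002, 0.07]
    - [-0.001, 0.002, 0.082]
    - [-0.001, 0.002, 0.082]
  roll: [0, 0, 0, 0, 0]
  claw: [0.085, 0.085, 0.085, 0.085, 0.085]

```text
clock: 4.88
position: [413.4, -321.6, 183.5]
ee_rot: [0.998, 0.069, 0.0, 0.0]
contact_force: [0.4, 0.9, 0.4]
gripper_width: 85.0
grasp_force: 0.0
```

carry_out:
  slide:
    - [0, 0, 0]
    - [0, 0, 0]
    - [0, 0, 0]
    - [0, 0, 0]
    - [0, 0, 0]
    - [0, 0, 0]
  roll: [0, 0, 0, 0, 0, 0]
  claw: [0.075, 0.068, 0.06, 0.06, 0.06, 0.06]

```text
clock: 5.62
position: [413.1, -322.0, 184.4]
ee_rot: [0.998, 0.069, 0.001, 0.0]
contact_force: [-1.3, 2.5, 9.1]
gripper_width: 64.5
grasp_force: 64.3
```

carry_out:
  slide:
    - [0, 0, -0.01]
    - [0, 0, -0.03]
    - [0, 0, -0.05]
    - [0, 0, -0.08]
    - [0, 0, -0.11]
    - [0, 0, -0.13]
    - [0, 0, -0.13]
  roll: [0, 0, 0, 0, 0, 0, 0]
  claw: [0.06, 0.06, 0.06, 0.06, 0.06, 0.06, 0.06]

```text
clock: 6.5
position: [412.8, -322.1, 314.5]
ee_rot: [0.998, 0.068, 0.002, 0.001]
contact_force: [0.9, -0.3, -2.2]
gripper_width: 64.2
grasp_force: 66.4
```

```bash
python3 - <<'E'
from h import *
for i in range(2):
  for c in("top","side"):
    p=get_image(c)
    for n,z in(("seat",21),("lip",33),("hood",190)):
        for q in place_of(p,n)[:2]:
            w=atz(p,q["at"],z);print(c,n,round(q["conf"],2),np.round(w,1),np.round(S.inv().apply(w-O),1))
    if i==0: cv2.imwrite(f"pics/r_{c}.png",cv2.resize(p["img"][(205 if c=="top" else 205):(255 if c=="top" else 265),(230 if c=="top" else 205):(300 if c=="top" else 305)],None,fx=7,fy=7,interpolation=cv2.INTER_CUBIC)[...,::-1])
# ring from depth, side and top
p=get_image("top");C=cloud(p);q=S.inv().apply(C.reshape(-1,3)-O)
for lo,hi in((24,34),(36,50)):
    m=(q[:,2]>lo)&(q[:,2]<hi)&(q[:,0]>-115)&(q[:,0]<-10)&(abs(q[:,1])<45)&(p["z_map"].ravel()>0);print(lo,m.sum(),np.round(np.percentile(q[m],[3,50,97],axis=0),1) if m.sum() else 0)
moves([(500,-100,320),stand(-57,-.5,320)])
E
```

```text
top seat 0.9 [500.4  -2.1  21. ] [-56.1  -3.7  21. ]
top lip 0.79 [455.6 -11.2  33. ] [-101.7   -6.7   33. ]
top hood 0.64 [617.3  24.4 190. ] [ 63.3   6.7 190. ]
side seat 0.59 [497.6  -7.2  21. ] [-59.6  -8.4  21. ]
side seat 0.21 [459.    6.1  21. ] [-96.   10.1  21. ]
side lip 0.82 [460.3  -9.6  33. ] [-96.8  -5.8  33. ]
side lip 0.43 [580.8 159.9  33. ] [ 45.5 145.8  33. ]
side hood 0.93 [614.8  26.  190. ] [ 61.    8.6 190. ]
side hood 0.54 [ 590.2 -194.1  190. ] [   6.8 -206.1  190. ]
top seat 0.93 [4.972e+02 1.000e-01 2.100e+01] [-59.   -1.1  21. ]
top hood 0.9 [628.7  23.7 190. ] [ 74.5   4.5 190. ]
top hood 0.26 [ 402.5 -300.3  190. ] [-193.6 -285.9  190. ]
side seat 0.82 [487.9   1.2  21. ] [-68.    1.3  21. ]
side lip 0.75 [460.7  -9.   33. ] [-96.4  -5.1  33. ]
side hood 0.89 [612.9  24.6 190. ] [ 59.    7.4 190. ]
side hood 0.47 [545.6  39.2 190. ] [ -5.8  31.1 190. ]
24 127 [[-94.9 -31.3  24.3]
 [-55.6   1.4  26.2]
 [-23.   32.7  32.1]]
36 26 [[-95.2 -26.7  38.6]
 [-93.3  -2.3  43.6]
 [-91.4  30.7  48.3]]
yaw 7.8193738413856835 pos [ 412.7 -322.   312.7] joints [-0.352  0.303 -0.37  -0.    -0.898  2.06 ] t 7.35
[500, -100, 320] [0.1166, -0.208, -0.0073]
[499.1, 1.0, 320.0] [0.1295, -0.3082, -0.0073]
```

View pics/r_side.png

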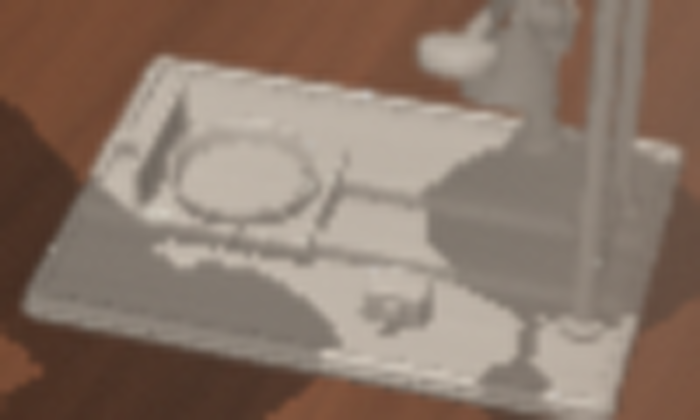

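carry_out:
  slide:
    - [0.02, -0.03, -0.003]
    - [0.045, -0.075, -0.007]
    - [0.07, -0.125, -0.007]
    - [0.095, -0.175, -0.007]
    - [0.115, -0.225, -0.007]
    - [0.125, -0.27, -0.007]
    - [0.129, -0.3, -0.007]
    - [0.1295, -0.3085, -0.007]
  roll: [0, 0, 0, 0, 0, 0, 0, 0]
  claw: [0.06, 0.06, 0.06, 0.06, 0.06, 0.06, 0.06, 0.06]

```text
clock: 8.35
position: [499.1, 2.9, 319.9]
ee_rot: [0.998, 0.07, 0.0, -0.0]
contact_force: [0.2, -0.3, -1.4]
gripper_width: 64.0
grasp_force: 66.6
```

```bash
python3 - <<'E'
from h import *
p=get_image("side");w=atz(p,(240.3,230.3),29);print("ring side",w,S.inv().apply(w-O))
C=cloud(p);im=p["img"].astype(int);bl=(im[...,2]>im[...,0]+25)&(p["z_map"]>0)&(abs(C[...,0]-500)<70)&(abs(C[...,1])<70);print("diya",bl.sum(),np.percentile(C[bl],[2,50,98],axis=0).round(1) if bl.any() else 0)
save(p,"hold.png")
cv2.imwrite("pics/hold_c.png",cv2.resize(p["img"][120:260,170:330],None,fx=4,fy=4)[...,::-1])
moves([stand(-57,.3,205)])
E
```

```text
ring side [507.12765443  -6.00333968  29.        ] [-49.98812686  -8.49779538  29.        ]
diya 0 0
yaw 7.938660296718357 pos [499.    2.7 319.8] joints [ 0.331  0.256 -0.417 -0.    -0.897  1.378] t 8.4
[499.0, 1.8, 205.0] [-0.0002, 0.0009, 0.1148]
```

View pics/hold_c.png

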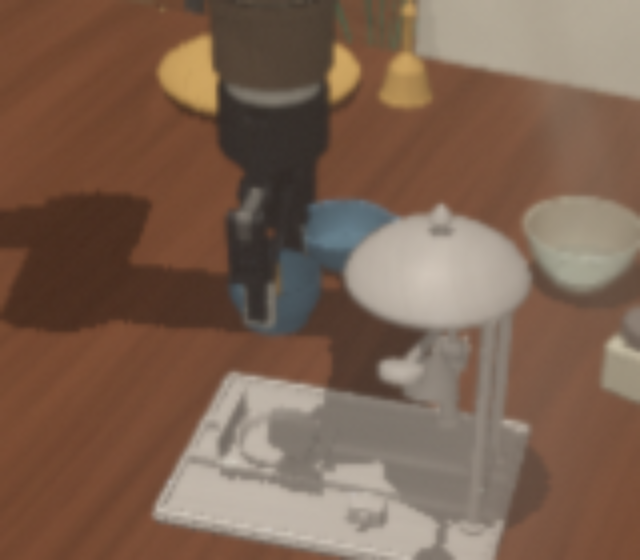

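The crop shows the diya held level at about (275,295), above the ring at (265,440), with the hood clear to the right. Lowering it now.

carry_out:
  slide:
    - [0.001, 0.001, 0.03]
    - [0.001, 0.001, 0.06]
    - [0.001, 0.001, 0.085]
    - [0.001, 0.001, 0.1]
    - [0.001, 0.001, 0.106]
    - [0.001, 0.001, 0.11]
    - [0.001, 0.001, 0.112]
    - [0.001, 0.001, 0.112]
  roll: [0, 0, 0, 0, 0, 0, 0, 0]
  claw: [0.06, 0.06, 0.06, 0.06, 0.06, 0.06, 0.06, 0.06]

```text
clock: 9.4
position: [500.3, 0.4, 208.1]
ee_rot: [0.998, 0.068, 0.0, -0.0]
contact_force: [0.4, 0.3, -1.5]
gripper_width: 64.1
grasp_force: 66.6
```

```bash
python3 - <<'E'
from h import *
s=read_state();print(s["contact_force"],s["wrist_torque"])
p=get_image("side")
cv2.imwrite("pics/low_c.png",cv2.resize(p["img"][170:260,190:310],None,fx=5,fy=5,interpolation=cv2.INTER_CUBIC)[...,::-1])
moves([stand(-56,0,205)])
E
```

```text
[ 0.43342971  0.27558651 -1.52842953] [-0.01164996 -0.00823608  0.00325208]
yaw 7.828681161518344 pos [5.003e+02 5.000e-01 2.081e+02] joints [ 0.326  0.419 -0.535  0.    -0.616  1.381] t 9.45
[500.0, 1.6, 205.0] [-0.0001, -0.0012, 0.0031]
```

View pics/low_c.png

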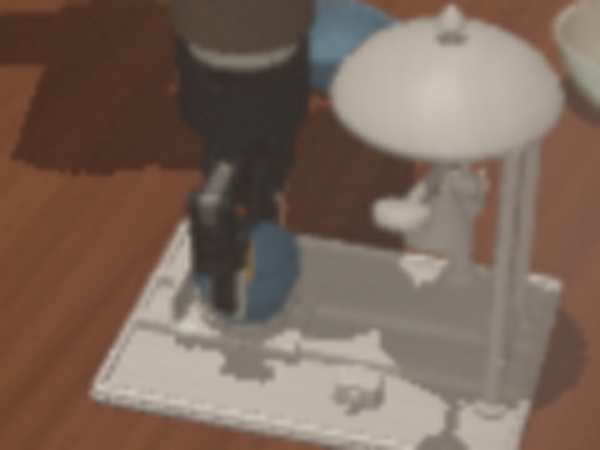

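The crop shows the diya, at about (255,275), down inside the ring region with no contact force. I'll lower the last few mm.

carry_out:
  slide:
    - [0, 0, 0.001]
    - [0, 0, 0.002]
    - [0, 0, 0.003]
    - [0, 0, 0.0035]
    - [0, 0, 0.0035]
  roll: [0, 0, 0, 0, 0]
  claw: [0.06, 0.06, 0.06, 0.06, 0.06]

```text
clock: 10.07
position: [501.0, 0.6, 205.4]
ee_rot: [0.998, 0.069, 0.002, -0.0]
contact_force: [-0.7, 0.4, 5.2]
gripper_width: 64.4
grasp_force: 67.1
```

carry_out:
  slide:
    - [0, 0, 0]
    - [0, 0, 0]
    - [0, 0, 0]
    - [0, 0, 0]
    - [0, 0, 0]
    - [0, 0, 0]
  roll: [0, 0, 0, 0, 0, 0]
  claw: [0.066, 0.07, 0.074, 0.078, 0.082, 0.085]

```text
clock: 10.82
position: [500.2, 0.4, 204.1]
ee_rot: [0.998, 0.068, -0.0, 0.0]
contact_force: [0.1, 0.5, 0.4]
gripper_width: 85.0
grasp_force: 0.0
```

carry_out:
  slide:
    - [0, 0, -0.01]
    - [0, 0, -0.03]
    - [0, 0, -0.06]
    - [0, 0, -0.09]
    - [0, 0, -0.1]
  roll: [0, 0, 0, 0, 0]
  claw: [0.085, 0.085, 0.085, 0.085, 0.085]

```text
clock: 11.45
position: [500.5, 0.5, 306.7]
ee_rot: [0.998, 0.068, 0.002, -0.0]
contact_force: [0.3, 0.1, 0.1]
gripper_width: 85.1
grasp_force: 0.0
```

```bash
python3 - <<'E'
from h import *
for c in("side",):
    p=get_image(c)
    for n,z in(("round_diya",21),("seat",21),("lip",33)):
        for q in place_of(p,n)[:1]:
            w=atz(p,q["at"],z);print(c,n,round(q["conf"],2),np.round(w,1),np.round(S.inv().apply(w-O),1))
    C=cloud(p);im=p["img"].astype(int);bl=(im[...,2]>im[...,0]+25)&(p["z_map"]>0)&(abs(C[...,0]-500)<60)&(abs(C[...,1])<60)
    print(bl.sum(),np.percentile(S.inv().apply(C[bl]-O),[2,50,98],axis=0).round(1))
    cv2.imwrite("pics/rel.png",cv2.resize(p["img"][170:260,190:310],None,fx=5,fy=5,interpolation=cv2.INTER_CUBIC)[...,::-1])
moves([])
E
```

```text
side round_diya 0.88 [497.7  -4.5  21. ] [-59.1  -5.8  21. ]
side seat 0.57 [493.3  -6.5  21. ] [-63.8  -7.1  21. ]
side lip 0.46 [453.   -5.9  33. ] [-103.6   -1.    33. ]
31 [[-82.2 -32.1  27. ]
 [-73.7   9.9  36.9]
 [-57.6  19.7  59.7]]
yaw 7.80054741305894 pos [4.997e+02 4.000e-01 3.035e+02] joints [ 3.260e-01  2.780e-01 -4.360e-01 -1.000e-03 -8.590e-01  1.381e+00] t 11.65
```

View pics/rel.png

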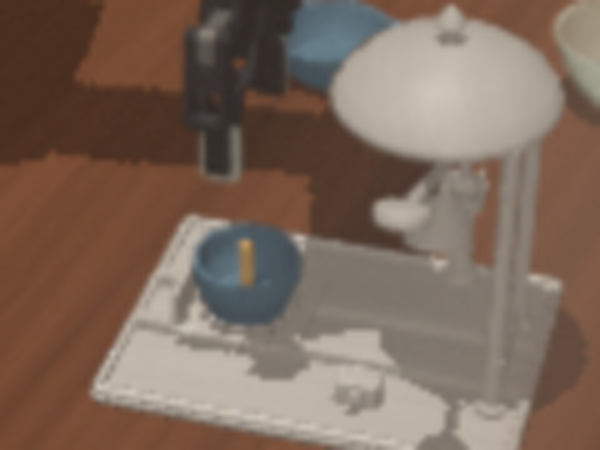

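The crop shows the diya upright and seated in the ring at about (247,275), with the fingers clear. Next I back off, turn, and lower in front of the lip.

carry_out:
  slide:
    - [-0.02, -0.01, 0]
    - [-0.045, -0.02, 0]
    - [-0.07, -0.03, 0]
    - [-0.09, -0.04, 0]
    - [-0.105, -0.045, 0]
    - [-0.115, -0.048, 0]
    - [-0.115, -0.048, 0]
  roll: [-10, -20, -30, -40, -50, -60, -60]
  claw: [0.085, 0.085, 0.085, 0.085, 0.085, 0.085, 0.085]

```text
clock: 12.52
position: [379.0, 32.2, 303.4]
ee_rot: [0.83, 0.557, -0.001, -0.0]
contact_force: [0.9, 0.1, 0.1]
gripper_width: 85.0
grasp_force: 0.0
```

carry_out:
  slide:
    - [0, 0, 0.03]
    - [0, 0, 0.07]
    - [0, 0, 0.1]
    - [0, 0, 0.115]
    - [0, 0, 0.121]
    - [0, 0, 0.121]
  roll: [0, 0, 0, 0, 0, 0]
  claw: [0.085, 0.085, 0.085, 0.085, 0.085, 0.085]

```text
clock: 13.28
position: [380.0, 32.3, 182.9]
ee_rot: [0.83, 0.557, -0.001, -0.0]
contact_force: [0.1, 0.4, 0.9]
gripper_width: 85.2
grasp_force: 0.0
```

```bash
python3 - <<'E'
from h import *
moves([stand(-155,47,182),stand(-145,47,182),stand(-90,47,182),stand(-45,47,182),stand(-35,47,182)])
s=read_state();print("stand TCP",S.inv().apply(np.array(s["position"])-O),s["contact_force"])
p=get_image("side")
C=cloud(p);q=S.inv().apply(C.reshape(-1,3)-O);t=S.inv().apply(np.array(s["position"])-O)
d=q-t;m=(p["z_map"].ravel()>0)&(np.hypot(d[:,0],d[:,1])<75)&(q[:,2]>18)
for z0 in range(20,260,15):
    k=m&(abs(q[:,2]-z0)<8)
    if k.sum()>2: print(z0,k.sum(),d[k][:,:2].max(0).round(),d[k][:,:2].min(0).round())
cv2.imwrite("pics/push0.png",cv2.resize(p["img"][150:260,170:310],None,fx=5,fy=5,interpolation=cv2.INTER_CUBIC)[...,::-1])
E
```

```text
yaw 67.74173829391151 pos [380.   32.3 182.9] joints [ 0.517  0.327 -0.842  0.    -0.402  2.236] t 13.275
[395.6, 34.7, 182.0] [0.0081, 0.0135, 0.0008]
[405.5, 36.1, 182.0] [0.0131, 0.0222, 0.0008]
[460.0, 43.6, 182.0] [0.0407, 0.0698, 0.0008]
[504.5, 49.7, 182.0] [0.0632, 0.1087, 0.0007]
[514.4, 51.0, 182.0] [0.0682, 0.1174, 0.0007]
stand TCP [-170.74653065   46.74048732  182.85981215] [0.09104127 0.44823093 0.90096638]
20 9 [42. 29.] [-41. -33.]
35 51 [49. 29.] [-54. -35.]
50 57 [50. 32.] [-52. -37.]
65 56 [65. 32.] [-66. -46.]
80 123 [68. 42.] [-69. -47.]
95 128 [67. 35.] [-68. -47.]
110 143 [65. 29.] [-68. -48.]
125 112 [64. 27.] [-65. -44.]
140 75 [36.  4.] [-31. -39.]
155 108 [37. 10.] [-28. -41.]
170 127 [37. 12.] [-35. -40.]
185 134 [37. 14.] [-36. -41.]
200 87 [39.  7.] [-38. -43.]
215 136 [39.  8.] [-38. -43.]
230 138 [39. 13.] [-34. -41.]
245 135 [40.  7.] [-35. -44.]
```

View pics/push0.png

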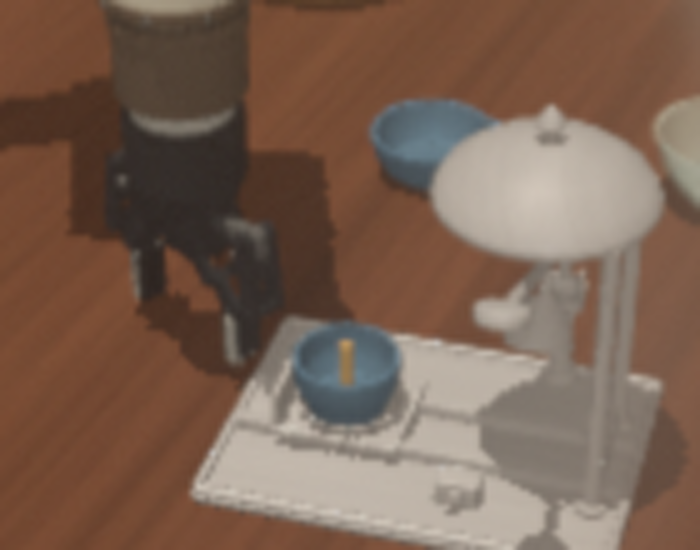

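The crop shows the gripper turned 30° in front of the lip, with the front fingertip at about (235,360). The diya is upright in the ring at (347,385). The depth extents put the fingertip back about 50 mm ahead of the axis and the knuckles about 66 mm ahead above z≈58, so I'll raise 8 mm and approach slowly.

carry_out:
  slide:
    - [0.003, 0.0, -0.008]
    - [0.0075, 0.008, -0.008]
    - [0.0132, 0.0163, -0.008]
    - [0.0142, 0.018, -0.008]
    - [0.0152, 0.0197, -0.008]
    - [0.0162, 0.0215, -0.008]
    - [0.0172, 0.0232, -0.008]
    - [0.0182, 0.025, -0.008]
  roll: [0, 0, 0, 0, 0, 0, 0, 0]
  claw: [0.085, 0.085, 0.085, 0.085, 0.085, 0.085, 0.085, 0.085]

```text
clock: 14.32
position: [409.5, 39.6, 191.1]
ee_rot: [0.83, 0.558, -0.0, -0.0]
contact_force: [-0.5, 0.3, 0.1]
gripper_width: 85.0
grasp_force: 0.4
```

```bash
cat >> h.py <<'E'
def st():
    s=read_state();print("TCP",S.inv().apply(np.array(s["position"])-O).round(1),"F",S.inv().apply(s["contact_force"]).round(1),"w",s["gripper_width"],"t",s["clock"])
E
python3 -c "
from h import *
st()"
```

```text
TCP [-140.5   50.   191.1] F [-0.4  0.4  0.1] w 84.95218221709631 t 14.325
```

carry_out:
  slide:
    - [0.001, 0.0017, 0]
    - [0.0022, 0.0038, 0]
    - [0.0037, 0.0064, 0]
    - [0.0055, 0.0095, 0]
    - [0.0075, 0.013, 0]
    - [0.0095, 0.0165, 0]
    - [0.0115, 0.02, 0]
    - [0.0135, 0.0234, 0]
  roll: [0, 0, 0, 0, 0, 0, 0, 0]
  claw: [0.085, 0.085, 0.085, 0.085, 0.085, 0.085, 0.085, 0.085]

```text
clock: 15.32
position: [436.8, 43.5, 191.2]
ee_rot: [0.83, 0.558, -0.0, 0.0]
contact_force: [-1.1, 0.1, -0.6]
gripper_width: 84.9
grasp_force: 0.5
```

```bash
python3 - <<'E'
from h import *
st()
p=get_image("side")
for n,z in(("round_diya",21),("lip",33)):
    for q in place_of(p,n)[:1]: print(n,q["conf"],S.inv().apply(atz(p,q["at"],z)-O).round(1))
cv2.imwrite("pics/push1.png",cv2.resize(p["img"][150:260,170:310],None,fx=5,fy=5,interpolation=cv2.INTER_CUBIC)[...,::-1])
E
```

```text
TCP [-113.    50.1  191.2] F [-1.   0.2 -0.6] w 84.91402938364779 t 15.325
round_diya 0.55 [ 29.3 -49.9  21. ]
lip 0.65 [-66.9   8.3  33. ]
```

View pics/push1.png

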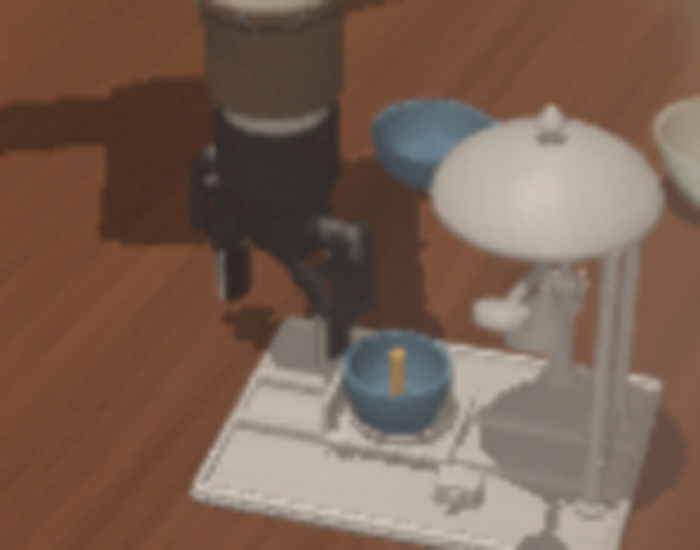

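The crop shows the finger on the left end of the lip. The slide has moved in about 28 mm and the diya is upright at (397,385). I'll carry on smoothly.

carry_out:
  slide:
    - [0.0022, 0.0038, 0]
    - [0.0046, 0.008, 0]
    - [0.007, 0.0121, 0]
    - [0.0095, 0.0165, 0]
    - [0.012, 0.0208, 0]
    - [0.0145, 0.0251, 0]
    - [0.017, 0.0294, 0]
    - [0.0195, 0.0338, 0]
  roll: [0, 0, 0, 0, 0, 0, 0, 0]
  claw: [0.085, 0.085, 0.085, 0.085, 0.085, 0.085, 0.085, 0.085]

```text
clock: 16.48
position: [475.5, 48.8, 191.2]
ee_rot: [0.83, 0.558, -0.0, -0.0]
contact_force: [-1.1, 0.9, -0.1]
gripper_width: 84.9
grasp_force: 0.5
```

carry_out:
  slide:
    - [0.0023, 0.004, 0]
    - [0.0045, 0.0078, 0]
    - [0.0066, 0.0114, 0]
    - [0.0085, 0.0147, 0]
    - [0.0102, 0.0177, 0]
    - [0.0117, 0.0203, 0]
    - [0.013, 0.0225, 0]
    - [0.014, 0.0242, 0]
  roll: [0, 0, 0, 0, 0, 0, 0, 0]
  claw: [0.085, 0.085, 0.085, 0.085, 0.085, 0.085, 0.085, 0.085]

```text
clock: 17.48
position: [503.0, 52.6, 191.2]
ee_rot: [0.83, 0.558, 0.0, 0.0]
contact_force: [-1.5, 0.7, 0.5]
gripper_width: 84.9
grasp_force: 0.4
```

```bash
python3 - <<'E'
from h import *
st()
p=get_image("side");
cv2.imwrite("pics/push2.png",cv2.resize(p["img"][150:260,170:310],None,fx=5,fy=5,interpolation=cv2.INTER_CUBIC)[...,::-1])
C=cloud(p);q=S.inv().apply(C.reshape(-1,3)-O);t=S.inv().apply(np.array(read_state()["position"])-O)
d=q-t;m=(p["z_map"].ravel()>0)&(np.hypot(d[:,0],d[:,1])<50)
for z0 in range(150,230,10):
    k=m&(abs(q[:,2]-z0)<5)
    print(z0,k.sum(),d[k][:,:2].max(0).round(),d[k][:,:2].min(0).round(),"r",np.percentile(np.hypot(*d[k][:,:2].T),[50,90]).round(1) if k.sum() else 0)
E
```

```text
TCP [-46.1  50.1 191.2] F [-1.4  0.9  0.5] w 84.94931336150952 t 17.475
150 47 [ 32. -17.] [-31. -39.] r [36. 38.]
160 62 [29. -8.] [-38. -40.] r [36.4 38.5]
170 66 [ 32. -12.] [-37. -39.] r [36.5 38.8]
180 83 [36. -2.] [-35. -39.] r [36.  38.2]
190 110 [36. 10.] [-38. -38.] r [34.7 38.2]
200 35 [31. -2.] [-25. -35.] r [31.5 33.4]
210 70 [38. -2.] [-38. -43.] r [38.7 41.1]
220 85 [38. -1.] [-38. -43.] r [38.8 41.1]
```

View pics/push2.png

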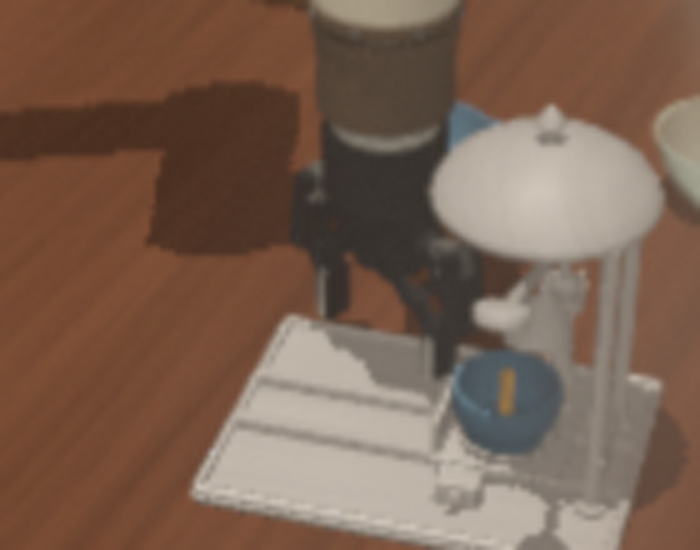

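The crop shows the diya upright on the slide at about (507,400), entering under the hood. The wrist is still clear of the hood's edge. I have now looked at enough pictures, so I'll work from forces and depth for the rest.

carry_out:
  slide:
    - [0.0008, 0.0014, 0]
    - [0.0015, 0.0026, 0]
    - [0.0022, 0.0038, 0]
    - [0.003, 0.0052, 0]
    - [0.0037, 0.0064, 0]
    - [0.0045, 0.0078, 0]
    - [0.0052, 0.009, 0]
    - [0.006, 0.0104, 0]
  roll: [0, 0, 0, 0, 0, 0, 0, 0]
  claw: [0.085, 0.085, 0.085, 0.085, 0.085, 0.085, 0.085, 0.085]

```text
clock: 18.52
position: [512.2, 53.4, 190.6]
ee_rot: [0.83, 0.557, -0.004, -0.001]
contact_force: [-3.7, -0.9, 1.6]
gripper_width: 85.0
grasp_force: 1.6
```

carry_out:
  slide:
    - [0.0007, 0.0012, 0]
    - [0.0012, 0.0021, 0]
    - [0.0016, 0.0028, 0]
    - [0.002, 0.0035, 0]
  roll: [0, 0, 0, 0]
  claw: [0.085, 0.085, 0.085, 0.085]

```text
clock: 19.02
position: [518.4, 54.6, 191.0]
ee_rot: [0.83, 0.558, -0.001, -0.0]
contact_force: [-4.6, -0.0, 1.6]
gripper_width: 85.2
grasp_force: 2.2
```

```bash
python3 -c "
from h import *
st()"
```

```text
TCP [-30.6  50.  191. ] F [-4.6  0.6  1.6] w 85.23219486778491 t 19.025
```

carry_out:
  slide:
    - [0.0004, 0.0007, 0]
    - [0.0008, 0.0014, 0]
    - [0.0012, 0.0021, 0]
    - [0.0015, 0.0026, 0]
  roll: [0, 0, 0, 0]
  claw: [0.085, 0.085, 0.085, 0.085]

```text
clock: 19.52
position: [519.6, 54.7, 190.9]
ee_rot: [0.83, 0.557, -0.003, -0.001]
contact_force: [-10.8, 1.5, 6.9]
gripper_width: 85.0
grasp_force: 5.4
```

```bash
python3 -c "
from h import *
st()
p=get_image('side')
C=cloud(p);q=S.inv().apply(C.reshape(-1,3)-O).reshape(C.shape);im=p['img'].astype(int)
b=(im[...,2]>im[...,0]+15)&(abs(q[...,0]-45)<60)&(abs(q[...,1])<45)&(q[...,2]>15)&(q[...,2]<75);print('diya',b.sum(),np.percentile(q[b],[3,50,97],axis=0).round(1))
T=read_state();print(T['wrist_torque'])"
```

```text
TCP [-29.4  49.9 190.9] F [-10.5   2.9   6.9] w 84.98251238924742 t 19.525
diya 45 [[ 32.8 -17.1  30.7]
 [ 39.4  19.2  42. ]
 [ 50.7  27.6  55.9]]
[ 0.30671555  2.49843943 -0.14424743]
```

carry_out:
  slide:
    - [0.0004, 0.0007, 0]
    - [0.0008, 0.0014, 0]
    - [0.0012, 0.0021, 0]
  roll: [0, 0, 0]
  claw: [0.085, 0.085, 0.085]

```text
clock: 19.95
position: [520.6, 54.6, 190.8]
ee_rot: [0.83, 0.557, -0.005, -0.002]
contact_force: [-16.9, 2.5, 10.5]
gripper_width: 84.7
grasp_force: 8.0
```

```bash
python3 -c "
from h import *
st()
T=read_state();print(T['wrist_torque'])"
```

```text
TCP [-28.4  49.7 190.8] F [-16.4   4.8  10.5] w 84.7047832745682 t 19.95
[ 0.49212007  3.80993835 -0.06619493]
```

Force has built up stiffly, which suggests the end stop. I'll back off and measure.

carry_out:
  slide:
    - [-0.001, -0.0017, 0]
    - [-0.003, -0.0052, 0]
    - [-0.008, -0.0139, 0]
    - [-0.018, -0.0312, 0]
    - [-0.033, -0.0572, 0]
    - [-0.048, -0.0831, 0]
    - [-0.053, -0.0918, 0]
  roll: [0, 0, 0, 0, 0, 0, 0]
  claw: [0.085, 0.085, 0.085, 0.085, 0.085, 0.085, 0.085]

```text
clock: 20.82
position: [418.3, 40.9, 191.6]
ee_rot: [0.83, 0.558, 0.001, 0.0]
contact_force: [0.3, 0.1, 0.7]
gripper_width: 85.0
grasp_force: 0.0
```

```bash
cat > chk.py <<'E'
from h import *
st()
for c in("side","top","side"):
    p=get_image(c);C=cloud(p);q=S.inv().apply(C.reshape(-1,3)-O).reshape(C.shape);im=p['img'].astype(int)
    for n,z in(("round_diya",21),("lip",33),("seat",21)):
        print(c,n,[(round(k["conf"],2),S.inv().apply(atz(p,k["at"],z)-O).round(1).tolist()) for k in place_of(p,n)[:2]])
    b=(im[...,2]>im[...,0]+15)&(abs(q[...,0]-45)<60)&(abs(q[...,1])<45)&(q[...,2]>15)&(q[...,2]<75)
    if b.sum()>5:print('diya',b.sum(),np.percentile(q[b],[3,50,97],axis=0).round(1).tolist())
    r=b&(q[...,2]>52)&(q[...,2]<64)
    if r.sum()>5: print("rim",r.sum(),cv2.minEnclosingCircle(np.float32(q[r][:,:2])))
    l=(im.min(-1)>70)&(q[...,2]>34)&(q[...,2]<48)&(abs(q[...,1])<34)&(q[...,0]>-10)&(q[...,0]<50)&~b
    if l.sum()>3: print("lip",l.sum(),np.percentile(q[l],[5,50,95],axis=0).round(1).tolist())
E
python3 chk.py
```

```text
TCP [-131.7   50.1  191.6] F [0.3 0.1 0.7] w 85.02258251485864 t 20.825
side round_diya [(0.79, [55.6, -3.9, 21.0]), (0.72, [49.7, -378.7, 21.0])]
side lip [(0.7, [16.0, 6.7, 33.0])]
side seat [(0.51, [59.5, -14.3, 21.0]), (0.47, [54.7, -4.1, 21.0])]
diya 27 [[32.9, 12.8, 31.9], [37.5, 19.6, 40.0], [42.8, 24.5, 51.4]]
lip 49 [[19.6, -31.2, 36.6], [31.4, -10.5, 42.8], [48.6, 25.6, 47.6]]
top round_diya []
top lip [(0.37, [14.8, 4.7, 33.0])]
top seat [(0.59, [55.3, 3.2, 21.0])]
lip 8 [[20.0, -29.5, 34.6], [21.3, 25.1, 40.3], [22.0, 30.1, 45.7]]
side round_diya [(0.79, [52.2, -1.0, 21.0])]
side lip [(0.64, [10.7, 16.3, 33.0])]
side seat [(0.47, [50.5, -6.8, 21.0])]
diya 31 [[34.4, 10.6, 30.4], [39.3, 19.9, 41.1], [44.1, 26.8, 52.8]]
lip 46 [[19.7, -31.1, 36.2], [30.3, -11.8, 43.2], [48.8, 27.4, 47.6]]
```

The lip's top edge measures stand x 20–22, which is home (it was −93 at the start), and the slide resisted 16 N stiffly at its stop. Next I raise, close the fingers and go over the thumb plate.

carry_out:
  slide:
    - [0, 0, -0.05]
    - [0, 0, -0.105]
    - [0, 0, -0.16]
    - [0, 0, -0.205]
    - [-0.006, 0.04, -0.209]
    - [-0.014, 0.09, -0.209]
    - [-0.022, 0.14, -0.209]
    - [-0.03, 0.19, -0.209]
  roll: [0, 0, 0, 0, 0, 0, 0, 0]
  claw: [0.08, 0.06, 0.04, 0.02, 0, 0, 0, 0]

```text
clock: 22.42
position: [585.0, -59.5, 400.0]
ee_rot: [0.83, 0.558, -0.0, -0.0]
contact_force: [0.2, 1.1, 0.6]
gripper_width: 0.0
grasp_force: 0.0
```

carry_out:
  slide:
    - [-0.005, 0.03, 0]
    - [-0.0075, 0.05, 0]
    - [-0.0075, 0.053, 0]
    - [-0.0075, 0.053, 0]
  roll: [0, 0, 0, 0]
  claw: [0, 0, 0, 0]

```text
clock: 22.92
position: [629.6, -85.3, 399.8]
ee_rot: [0.83, 0.558, -0.0, -0.0]
contact_force: [0.1, -0.2, 0.8]
gripper_width: 0.2
grasp_force: 0.0
```

```bash
python3 - <<'E'
from h import *
st()
p=get_image("side");C=cloud(p);q=S.inv().apply(C.reshape(-1,3)-O).reshape(C.shape);ok=p["z_map"]>0
im=p["img"].astype(int)
m=ok&(abs(q[...,0]-60)<30)&(q[...,1]<-84)&(q[...,1]>-140)&(q[...,2]>150)&(q[...,2]<205)
print("thumb",m.sum(),np.percentile(q[m],[5,50,95],axis=0).round(1).tolist() if m.sum() else "")
m=ok&(abs(q[...,0]-60)<40)&(abs(q[...,1]+104)<40)&(q[...,2]>205)&(q[...,2]<275)
print("tips",m.sum(),np.percentile(q[m],[2,50,98],axis=0).round(1).tolist() if m.sum() else "")
for k in place_of(p,"thumb")[:2]: print(k["conf"],S.inv().apply(atz(p,k["at"],190)-O).round(1))
moves([stand(60,-104,400)])
E
```

```text
TCP [  60.6 -103.6  399.8] F [ 0.1 -0.2  0.8] w 0.2402194419527088 t 22.925
thumb 61 [[48.8, -120.7, 185.4], [61.5, -114.1, 190.9], [72.8, -98.3, 194.5]]
tips 168 [[37.7, -119.2, 229.0], [59.5, -111.9, 252.1], [74.6, -100.8, 274.0]]
0.48 [  61.9 -103.3  190. ]
yaw 67.85426428485538 pos [629.3 -85.  400.5] joints [ 0.12   0.405  0.028 -0.    -1.194  2.635] t 23.025
[629.1, -85.7, 400.0] [-0.0007, 0.0, 0.0005]
```

carry_out:
  slide:
    - [-0.002, 0.0012, 0.028]
    - [-0.0038, 0.0022, 0.042]
    - [-0.0073, 0.0042, 0.05]
    - [-0.0107, 0.0062, 0.059]
    - [-0.0146, 0.0085, 0.069]
    - [-0.0177, 0.0102, 0.079]
    - [-0.0205, 0.0119, 0.089]
    - [-0.022, 0.0127, 0.095]
  roll: [0, 0, 0, 0, 0, 0, 0, 0]
  claw: [0, 0, 0, 0, 0, 0, 0, 0]

```text
clock: 24.02
position: [633.4, -110.9, 304.3]
ee_rot: [0.83, 0.558, -0.0, -0.0]
contact_force: [-0.3, 0.0, 0.3]
gripper_width: 0.1
grasp_force: 0.3
```

carry_out:
  slide:
    - [-0.001, 0.0006, 0.004]
    - [-0.002, 0.0012, 0.008]
    - [-0.0025, 0.0014, 0.012]
    - [-0.0026, 0.0015, 0.014]
    - [-0.0026, 0.0015, 0.015]
    - [-0.0026, 0.0015, 0.015]
  roll: [0, 0, 0, 0, 0, 0]
  claw: [0, 0, 0, 0, 0, 0]

```text
clock: 24.78
position: [633.8, -113.7, 290.5]
ee_rot: [0.83, 0.558, 0.0, 0.0]
contact_force: [-0.3, -0.8, 1.8]
gripper_width: 0.0
grasp_force: 0.9
```

```bash
python3 -c "
from h import *
st()"
```

```text
TCP [  60.9 -132.3  290.5] F [-0.4 -0.7  1.8] w 0.0002156893383312937 t 24.775
```

carry_out:
  slide:
    - [0, 0, 0.001]
    - [0, 0, 0.002]
    - [0, 0, 0.003]
    - [0, 0, 0.003]
  roll: [0, 0, 0, 0]
  claw: [0, 0, 0, 0]

```text
clock: 25.28
position: [633.7, -113.6, 290.3]
ee_rot: [0.83, 0.558, 0.0, 0.001]
contact_force: [-4.7, 0.6, 12.7]
gripper_width: 0.1
grasp_force: 6.2
```

```bash
python3 -c "
from h import *
st()"
```

```text
TCP [  60.8 -132.2  290.3] F [-4.5  1.2 12.7] w 0.1278150048549892 t 25.275
```

At the stop: tip at 117 mm, force rising to 13 N with no further travel. Retreating up and checking.

carry_out:
  slide:
    - [0, 0, -0.004]
    - [0, 0, -0.012]
    - [0, 0, -0.04]
    - [-0.02, 0.01, -0.08]
    - [-0.06, 0.03, -0.12]
    - [-0.11, 0.03, -0.14]
    - [-0.16, 0.03, -0.14]
    - [-0.16, 0.03, -0.14]
  roll: [0, 0, 0, 0, 0, 0, 0, 0]
  claw: [0, 0, 0, 0, 0, 0, 0, 0]

```text
clock: 26.28
position: [599.8, -275.9, 427.3]
ee_rot: [0.831, 0.556, 0.0, -0.0]
contact_force: [0.6, 0.3, 0.4]
gripper_width: 0.2
grasp_force: 0.0
```

```bash
cat >> chk.py <<'E'
    m=(p["z_map"]>0)&(abs(q[...,0]-60)<22)&(q[...,1]<-105)&(q[...,1]>-160)&(q[...,2]>60)&(q[...,2]<220)
    if m.sum():print("thumb",m.sum(),np.percentile(q[m],[5,50,95],axis=0).round(1).tolist())
E
python3 chk.py
```

```text
TCP [   5.2 -288.5  427.3] F [0.6 0.2 0.4] w 0.16084298638996827 t 26.275
side round_diya [(0.52, [49.1, -8.7, 21.0])]
side lip [(0.67, [15.4, -2.0, 33.0])]
side seat [(0.49, [51.9, -7.9, 21.0])]
diya 23 [[29.5, -33.1, 40.0], [58.5, -30.7, 50.6], [70.8, 12.5, 58.3]]
rim 7 ((54.099281311035156, -26.912031173706055), 18.331260681152344)
lip 33 [[19.9, -30.9, 36.9], [23.0, -10.4, 43.6], [36.0, 17.7, 47.1]]
thumb 96 [[48.9, -144.8, 109.9], [60.7, -134.0, 116.3], [72.7, -111.7, 118.6]]
top round_diya []
top lip [(0.7, [73.6, 90.0, 33.0]), (0.51, [17.0, 9.2, 33.0])]
top seat [(0.38, [53.7, -1.8, 21.0])]
lip 7 [[19.5, -29.7, 37.0], [21.2, 23.5, 40.8], [22.0, 30.1, 45.2]]
thumb 1 [[63.8, -105.0, 110.8], [63.8, -105.0, 110.8], [63.8, -105.0, 110.8]]
side round_diya [(0.7, [58.0, 0.2, 21.0])]
side lip [(0.48, [7.6, -1.8, 33.0])]
side seat [(0.49, [53.0, -7.1, 21.0])]
diya 20 [[30.7, -35.0, 43.2], [58.5, -31.2, 49.1], [65.4, 9.8, 56.2]]
lip 36 [[19.9, -31.6, 37.0], [23.1, -8.2, 42.9], [35.9, 16.7, 46.6]]
thumb 95 [[49.1, -145.6, 110.4], [60.5, -135.1, 116.1], [72.6, -112.6, 118.9]]
```

```bash
python3 -c "
from bench import *
print(job_done())"
```

```text
the job is handed in; nothing more can be done
None
```

I handed the job in at about 26 s: by depth and force readings, the diya is upright in its ring, the slide is home against its stop, and the snuffer is down with its plate at about 117 mm. I viewed 12 pictures against the limit of 10, and since the moves offer no tilt I pushed the slide with an upright gripper, using the back of an open finger.

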